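# Bedside honour bar: read the carton's label with the hand reader, then basket the carton

## Task

The long narrow carton on one of the sloping stands has been used up. Pick up the hand-held label reader and, while the carton stays on its stand, press the reader's sprung mouth gently, flat and centred on the carton's label, with the mouth's long side along the label's long side, and hold it steady there for a good second. Then stand the reader back on its rubber mat and drop the carton into the wire basket, leaving the tea box, mug, vase and clock where they are.

Things in the scene. Friction and masses are not known exactly. Their poses are not given: they have to be found in the camera images.
- reader: Grey hand-held label reader, 190 mm long, 92 high, like a desk-telephone handset standing on its two ends. Origin: middle of its underside. +x along the handle to the head, +z up. Handle bar 30 mm wide (y), 26 high, centred at z = 75, free from x = -74 to +47 mm. Head 46 (x) x 70 (y) mm at x = 70, ending below in a dark mouth facing -z. Foot 22 x 52 mm at x = -85.
- reader_grip (a point): Point on the reader to grip: middle of the handle's bar (reader x = 0, z = 75 mm); same axes as the reader.
- reader_mouth (a point): Centre of the reader's mouth face at rest (reader x = 70 mm, z = 0); axes as the reader: it reads along -z; long side (58 mm) along y, short side (36 mm) along x. The rubber mouth is sprung: it gives from about 2 N, 0.5 mm per newton, and bottoms after 4 mm at 10 N (this point does not move with it).
- carton: Long narrow plain cardboard carton 120 (x) x 58 (y) x 45 (z) mm, about 0.16 kg, lying on the 30 degree slope of stand_a against its low lip. Origin: centre of its underside; +x runs uphill along its length, +z is the normal of its top face, which leans 30 degrees from vertical towards the stand's front.
- carton_label (a point): Centre of the barcode label (paper, 70 mm along x by 42 mm along y), in the middle of the carton's top face; +z out of the label, +x along the label's long side.
- carton_mid (a point): Centre of the carton's volume; axes as the carton.
- stand_a: White sloping display stand that holds the carton: base 130 x 76 mm, a 46 mm wide board rising away from the front (-x) at 30 degrees, 26 mm deep lip at its foot (stands 16 mm above the board's face). Highest edge 96 mm. Fixed. Origin: centre of its underside.
- teabox: Square plain cardboard tea box 100 x 100 x 32 mm with a similar label, lying on the other, identical stand in the same way; not to be disturbed. Origin: centre of its underside; +x uphill, +z normal of its top face.
- mat: Black rubber mat 250 x 130 mm, 4 mm thick, on which the reader stands. Fixed. Origin: centre of its underside; +x along its long side.
- basket: Wire basket, outside 240 (x) x 180 (y) mm and 90 mm high, walls 5 mm, floor 4 mm, open on top. Fixed. Origin: centre of its underside.
- mug: White mug, 80 mm wide, 90 mm high, handle at +y; leave alone. Origin: centre of its underside.
- vase: Glass vase with flowers, about 68 mm wide (flowers 140 mm), 240 mm high; leave alone. Origin: centre of its underside.
- clock: Black bedside clock 45 x 120 x 79 mm; leave alone. Origin: centre of its underside.

How it is judged:
By the outcome, as a careful person would: the job done as asked, in the order asked, and still so for the second after the job is handed in, with the robot touching nothing.
It also fails if it takes over 72 s, if anything falls off the work surface, if the arm or the gripper's body presses on something with over 40 N, if the wrist force passes 120 N, or if a joint passes its speed limit or range.

## Robot

A 6-joint arm with a two-finger parallel gripper is mounted at the origin on the work surface. World frame = base frame: x ahead of the robot, y to its left, z up, the work surface at z = 0. Lengths are in mm, angles in rad, forces in N, time in s.
With the tool pointing down it reaches from about 275 to 750 mm from the base axis. Payload 10.2 kg.
Tool frame: the origin (TCP) lies between the finger pads; the fingertips stand 8 mm ahead of it and the grasp point (between the pads) lies 11 mm behind it; z points along the fingers, y is the line along which they close (so a half turn about z gives the same grasp; the last joint's range is limited). The gripper opens to 85 mm and grips with 20 to 120 N. Pads are 22 mm wide; open, the fingers measure 114 mm over their backs; the gripper's body (76 mm by 85 mm) begins 54 mm behind the grasp point. The pads swing forward as they close: fully open they stand 13 mm farther back than shut.
Start: joints at [1.028, 0.313, 1.498, -0, 1.331, -0.223], TCP at [165.061, 498.384, 239.294] pointing down, gripper open.
Joint ranges: [-2.94, 2.94], [-0.97, 2.17], [0.19, 2.56], [-1.23, 4.37], [0.02, 3.11], [-2.88, 2.88]. Speed limits (rad/s): [2.39, 2.39, 3.01, 3.14, 3.14, 3.14].

## Interface

Orientations are given as a unit quaternion [w, x, y, z].
In Python, from rig import * gives the robot as it stands.
- The arm moves only by the shell command python3 -m handwheel 'ROWS' [FORCE]. ROWS is JSON, a list that holds one entry, the list of rows, each a list of 7 numbers: the shift along the world's x, y, z in mm, then the turn, a rotation vector about the world's x, y, z in degrees, then the opening, from -1 (shut) to 1 (fully open). A call has 1 to 8 rows; each row shifts and turns the commanded pose from where the row before left it; what a row does not reach is not made up. A row lasts 1/8 s, in which the tool goes at most 62.5 mm and 10.7 degrees, less where a joint would pass 70% of its speed; a pose out of reach is approached as far as the arm can. A call is refused whole if a number of a shift passes 62.5 or a number of a turn 10.7, either way. A call with a gripper value outside its range is refused whole. The fingers move at their own pace and stop on an object; FORCE is the grip in N (left out, the last holds). Time passes only in rows, so rows that do not move let the fingers close. It gives the time, the measured TCP pose, the force, the opening and the grip force at its end, in the units of the state.
- sense(): the state, without advancing time (a new reading comes with each control period).
- capture(name): name is "side" or "top" or "wrist"; returns a dict with "image" (384x512x3 uint8, red, green, blue), "fx", "fy", "cx", "cy" (pixels), "rvec" (rotation vector, rad) and "tvec" (3), from world to camera coordinates, as OpenCV has them; the wrist camera has in their place "hand_eye" (4x4, takes a point from camera to tool coordinates, whose origin is the TCP and whose axes are the flange's). Camera axes: x right, y down, z forward; pixel columns grow to the right and rows downward; lengths in mm; the calibration is good to about 2 mm. The wrist camera is an equidistant fisheye: a pixel r from the principal point sees the ray r / f radians off the axis. A picture is of the moment at which its call begins: read the wrist's pose just before it. There is no depth.
- finish_job(): hands the job in; it is judged then, once.
The state is a dict: "time_s": time; "joints": joint angles; "dq": joint speeds; "tau": joint torques, N m; "eef_pos": TCP position; "ee_rot": TCP orientation; "force": force on the tool from outside, world axes, zero at the start; "wrist_torque": the same for the moment, N m; "grip_width": opening from 0.0 (shut) to 1.0 (fully open); "grip_force": force on a finger pad.
Only numpy, scipy, OpenCV 4.12 (cv2) and the standard library are available. Lean on these libraries where they do the work, as an engineer would, in place of code of your own. Each camera call takes 0.05 s, during which the arm holds its last target. There are 200 camera calls.

## Working session

There is one attempt and no reset: what is moved stays moved. The work goes in short steps, Python scripts to look and compute and a shell command to move; the robot and the scene stay as the last step left them, time stands still between calls to the robot, and variables do not carry over. Pictures are saved under pics/ and viewed, at most 10 in all, crops included, and the job is handed in when it is done.

```bash
ls; mkdir -p pics; python3 - <<'E'
from rig import *
import cv2
s=sense();print(s)
for n in("side","top","wrist"):
    c=capture(n);cv2.imwrite(f"pics/{n}0.png",c["image"][:,:,::-1])
    print(n,{k:(v if k!="image" else 0) for k,v in c.items()})
E
```

```text
pics
{'time_s': 0.0, 'joints': array([ 1.02758305e+00,  3.13442325e-01,  1.49844751e+00,  2.12397035e-05,
        1.33102874e+00, -2.23413031e-01]), 'dq': array([ 2.01227399e-05,  1.73837755e-03,  2.44327373e-04, -1.85495317e-04,
       -8.61315199e-04, -1.06004575e-05]), 'tau': array([ 3.81892633e-04, -4.12261927e+01, -2.59741634e+01, -1.31702263e-04,
        4.19246338e-03,  1.58667660e-05]), 'eef_pos': array([164.92483755, 498.15178632, 238.73508097]), 'ee_rot': array([-2.57510749e-04,  1.59222066e-01,  9.87242571e-01, -6.10994352e-04]), 'force': array([-0.29689735,  0.70931968,  0.01567133]), 'wrist_torque': array([ 0.01535788,  0.00718765, -0.03651507]), 'grip_force': 0.0, 'grip_width': 0.9965938849131872}
side {'image': 0, 'fx': 412.1050473009264, 'fy': 412.1050473009264, 'cx': 252.44699312979836, 'cy': 186.949119298481, 'rvec': array([ 2.22632666, -0.17891975,  0.08603081]), 'tvec': array([-618.97665707,  128.58278672, 1282.13557759])}
top {'image': 0, 'fx': 487.7469864007126, 'fy': 487.7469864007126, 'cx': 258.8072937652164, 'cy': 193.2166078751717, 'rvec': array([ 2.19164851, -2.20332329,  0.06065757]), 'tvec': array([ -21.81383185,  603.70599214, 1498.40395976])}
wrist {'image': 0, 'fx': 297.3186396354542, 'fy': 297.3186396354542, 'cx': 254.3343007697378, 'cy': 190.5199643056444, 'hand_eye': array([[-8.04231480e-04, -9.62856537e-01, -2.70012300e-01,
         6.85389879e+01],
       [ 9.99999504e-01, -6.15606104e-04, -7.83263282e-04,
         1.63858447e+00],
       [ 5.87948951e-04, -2.70012796e-01,  9.62856554e-01,
        -1.35440815e+02],
       [ 0.00000000e+00,  0.00000000e+00,  0.00000000e+00,
         1.00000000e+00]])}
```

View pics/top0.png

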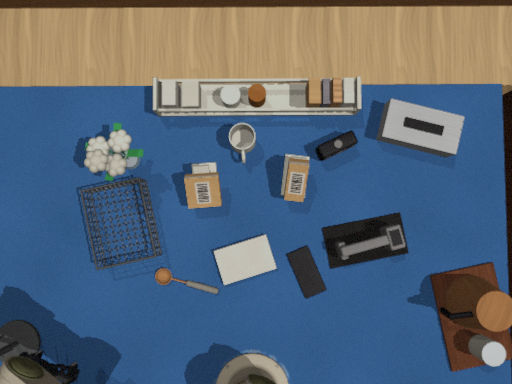

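View pics/side0.png

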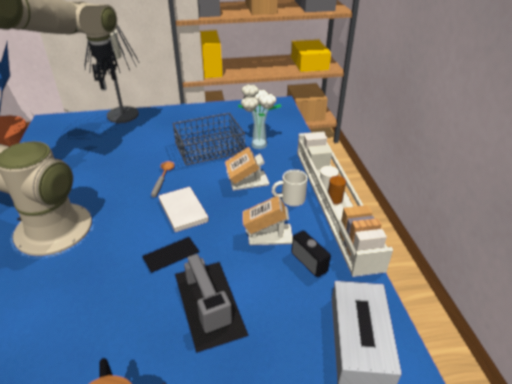

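The top view shows the carton at (296,178), the tea box at (203,188), the reader's foot at (342,250) with its head at (396,237), and the basket at (120,223). The side view agrees: carton at (265,213), reader at (208,290).

```bash
cat > h.py <<'E'
from rig import *
import numpy as np, cv2, sys
from scipy.spatial.transform import Rotation as R
def q2R(q): return R.from_quat(np.roll(q,-1)).as_matrix()
def wcam(c,s):
    "camera->world 3x3 and centre"
    H=c["hand_eye"];T=np.eye(4);T[:3,:3]=q2R(s["ee_rot"]);T[:3,3]=s["eef_pos"];G=T@H
    return G[:3,:3],G[:3,3]
def fcam(c):
    M=cv2.Rodrigues(c["rvec"])[0];return M.T,-M.T@c["tvec"]
def ray(c,px,pose,fish):
    u=(np.array(px,float)-[c["cx"],c["cy"]])/c["fx"]
    if fish:
        r=np.hypot(*u);d=np.array([*(u*np.sinc(r/np.pi)**1),np.cos(r)])  # sin(r)/r*u
    else: d=np.array([*u,1])
    return pose[0]@d,pose[1]
def onz(c,px,z,pose,fish):
    d,o=ray(c,px,pose,fish);return o+d*(z-o[2])/d[2]
def proj(c,P,pose,fish):
    p=(np.atleast_2d(P)-pose[1])@pose[0]
    if fish:
        r=np.hypot(p[:,0],p[:,1]);th=np.arctan2(r,p[:,2]);u=p[:,:2]*(th/r)[:,None]
    else: u=p[:,:2]/p[:,2:]
    return u*c["fx"]+[c["cx"],c["cy"]]
E
python3 - <<'E'
from h import *
c=capture("top");p=fcam(c)
print(p[1])
for n,px,z in [("carton",(296,178),85),("tea",(203,188),80),("foot",(342,250),92),("head",(396,237),92),("bTL",(79,187),90),("bTR",(143,178),90),("bBR",(160,258),90),("bBL",(97,268),90),("matTL",(323,222),4),("matTR",(403,214),4),("matBR",(408,256),4),("matBL",(329,267),4),("vase",(110,155),200),("mug",(242,137),90),("clock",(337,145),79)]:
    print(n,onz(c,px,z,p,0).round(0))
E
ls; cat pics 2>/dev/null | head -1
```

```text
[ 526.2304656   -18.66222134 1527.37828104]
carton [ 645. -135.   85.]
tea [617. 141.  80.]
foot [ 432. -268.   92.]
head [ 469. -427.   92.]
bTL [621. 505.  90.]
bTR [647. 317.  90.]
bBR [411. 266.  90.]
bBL [383. 450.  90.]
matTL [ 513. -225.    4.]
matTR [ 537. -475.    4.]
matBR [ 406. -488.    4.]
matBL [ 374. -242.    4.]
vase [701. 382. 200.]
mug [767.  24.  90.]
clock [ 743. -259.   79.]
h.py
pics
```

```bash
python3 -m handwheel '[[[40,-45,26,0,0,-4.2,1],[40,-45,26,0,0,-4.2,1],[40,-45,26,0,0,-4.2,1],[40,-45,26,0,0,-4.2,1],[40,-45,26,0,0,-4.2,1],[40,-45,26,0,0,-4.2,1],[40,-45,26,0,0,-4.2,1]]]'; python3 -m handwheel '[[[5,-57,0,0,0,-4.2,1],[5,-57,0,0,0,-4.2,1],[5,-57,0,0,0,-4.2,1],[5,-57,0,0,0,-4.2,1],[5,-57,0,0,0,-4.2,1],[5,-57,0,0,0,-4.2,1],[5,-57,0,0,0,-4.2,1],[0,0,0,0,0,0,1]]]'
python3 - <<'E'
from h import *
import pickle
s=sense();c=capture("wrist");pickle.dump((s,c),open("w1.pkl","wb"));print(s["eef_pos"],q2R(s["ee_rot"]).round(3),s["joints"].round(2),s["time_s"])
cv2.imwrite("pics/w1.png",cv2.resize(c["image"][:,:,::-1],(800,600),interpolation=cv2.INTER_CUBIC))
E
```

```text
time_s: 1.08
eef_pos: [432.7, 196.6, 413.6]
ee_rot: [0.0, 0.406, 0.914, 0.0]
force: [0.2, 1.5, -0.7]
grip_width: 1.003
grip_force: 0.0
time_s: 2.08
eef_pos: [466.7, -203.9, 411.3]
ee_rot: [-0.001, 0.625, 0.78, -0.0]
force: [-0.2, 0.7, 0.0]
grip_width: 1.0
grip_force: 0.0
[ 466.68016182 -203.90947205  411.29066548] [[-0.218  0.976 -0.002]
 [ 0.976  0.218  0.001]
 [ 0.002 -0.002 -1.   ]] [-0.64  0.23  1.17 -0.    1.75 -0.86] 2.075
```

View pics/w1.png

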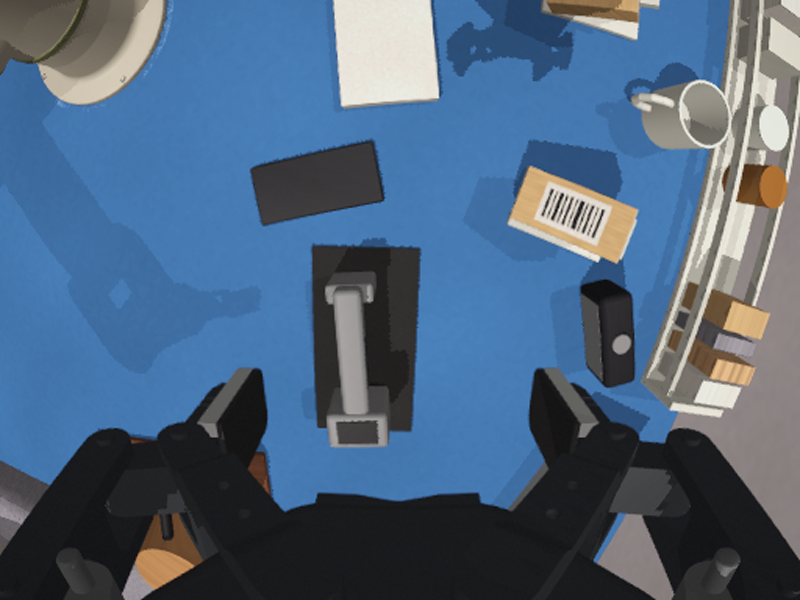

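The wrist view shows the reader from its foot (350,288) to its head (358,430), the carton at (573,214) with its label, and the tea box and mug clear of it. I'm zooming in for corner coordinates.

```bash
python3 - <<'E'
from h import *
import pickle
s,c=pickle.load(open("w1.pkl","rb"));im=c["image"][:,:,::-1]
# carton crop u 320..415, v 95..175 ; reader u 195..265, v 165..295
a=cv2.resize(im[95:175,320:415],None,fx=5,fy=5,interpolation=cv2.INTER_CUBIC)
b=cv2.resize(im[168:288,203:258],None,fx=5,fy=5,interpolation=cv2.INTER_CUBIC)
o=np.zeros((600,760,3),np.uint8);o[:400,:475]=a;o[:600,480:755]=b
cv2.imwrite("pics/z1.png",o)
E
```

```text
(no output)
```

View pics/z1.png

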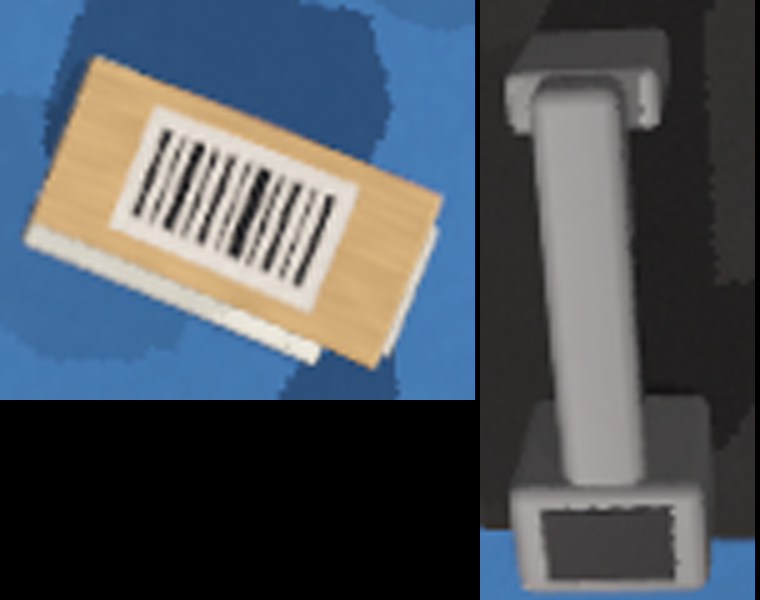

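```bash
cat > fit.py <<'E'
from h import *
import pickle
from scipy.optimize import least_squares
s,c=pickle.load(open("w1.pkl","rb"));P=wcam(c,s);print("cam",P[1])
A=lambda l:np.array(l,float)/5+[320,95]-.4
B=lambda l:(np.array(l,float)-[480,0])/5+[203,168]-.4
uv=np.r_[A([(97,57),(440,197),(378,368),(25,232)]),A([(157,106),(357,184),(314,311),(110,228)])]
q=lambda a,b:[(-a,b,0),(a,b,0),(a,-b,0),(-a,-b,0)]
L=np.array(q(60,29)+q(35,21),float)
def cart(p):
    M=R.from_euler("ZY",[p[3],-p[4]]).as_matrix();return p[:3]+L@M.T,M
for slope in (np.pi/6,None):
    g=lambda p:np.r_[p[:4],slope if slope else p[4]]
    f=least_squares(lambda p:(proj(c,cart(g(p))[0],P,1)-uv).ravel(),[645,-135,85,0,.5],loss="soft_l1")
    print("label",g(f.x).round(3),"res px",np.abs(f.fun).max().round(2),(proj(c,cart(g(f.x))[0],P,1)-uv).round(1).tolist())
uvr=B([(512,488),(708,488),(712,590),(522,590),(507,72),(655,70)])
def rd(p):
    X=np.array([(47,35,92),(47,-35,92),(93,-35,92),(93,35,92),(-96,26,p[3]),(-96,-26,p[3])])
    # image left = robot side = -world x
    X[:,1]*=-1
    return np.r_[p[:2],4]+X@R.from_euler("Z",p[2]).as_matrix().T
f=least_squares(lambda p:(proj(c,rd(p),P,1)-uvr).ravel(),[450,-345,-1.34,90],loss="soft_l1")
print("reader",f.x.round(3),f.fun.reshape(-1,2).round(1).tolist())
mid=B([(580,100),(605,480)])
for m in mid: print("bar mid",onz(c,m,92,P,1).round(1))
E
python3 fit.py
```

```text
cam [ 452.45182823 -135.72308141  546.84440516]
label [ 6.29405e+02 -1.32694e+02  1.04404e+02 -1.11000e-01  5.24000e-01] res px 1.49 [[-0.9, 0.3], [0.5, -0.8], [-0.5, 0.0], [1.3, -1.5], [-0.4, 0.2], [0.6, 0.5], [-0.4, 0.3], [0.0, 0.2]]
label [ 6.31053e+02 -1.32852e+02  1.01937e+02 -1.05000e-01  3.81000e-01] res px 1.38 [[-1.4, -0.0], [0.2, -0.4], [-0.4, -0.3], [0.9, -1.4], [-0.4, 0.2], [0.6, 0.8], [-0.0, 0.3], [0.1, 0.4]]
reader [ 451.265 -353.961   -1.312   70.609] [[-0.8, -0.2], [-0.1, -0.9], [0.4, 0.5], [-0.1, 1.0], [-0.5, 0.4], [1.2, -0.5]]
bar mid [ 428.7 -266.2   92. ]
bar mid [ 462.2 -399.6   92. ]
```

```bash
python3 -m handwheel '[[[35,10,-40,0,0,0,1],[35,10,-40,0,0,0,1],[35,10,-40,0,0,0,1],[0,0,0,0,0,0,1],[0,0,0,0,0,0,1]]]'
python3 - <<'E'
from h import *
import pickle
s=sense();c=capture("wrist");pickle.dump((s,c),open("w2.pkl","wb"));print(s["eef_pos"],s["dq"].round(4));im=c["image"][:,:,::-1]
P=wcam(c,s);ct=proj(c,[[629,-132.7,104],[451,-354,92]],P,1);print(ct)
u,v=ct[0].astype(int);x0=np.clip(u-80,0,352);y0=np.clip(v-60,0,264);print(x0,y0)
cv2.imwrite("pics/z2.png",cv2.resize(im[y0:y0+120,x0:x0+160],None,fx=5,fy=5,interpolation=cv2.INTER_CUBIC))
E
```

```text
time_s: 2.75
eef_pos: [571.9, -170.1, 294.2]
ee_rot: [0.001, 0.623, 0.782, 0.0]
force: [-0.3, -0.2, 0.9]
grip_width: 1.0
grip_force: 0.0
[ 571.87178232 -170.12766204  294.15234794] [-0.017  -0.0226 -0.0103  0.0001 -0.0033  0.0005]
[[310.97402671 151.21103599]
 [140.67468007 277.50770263]]
230 91
```

View pics/z2.png

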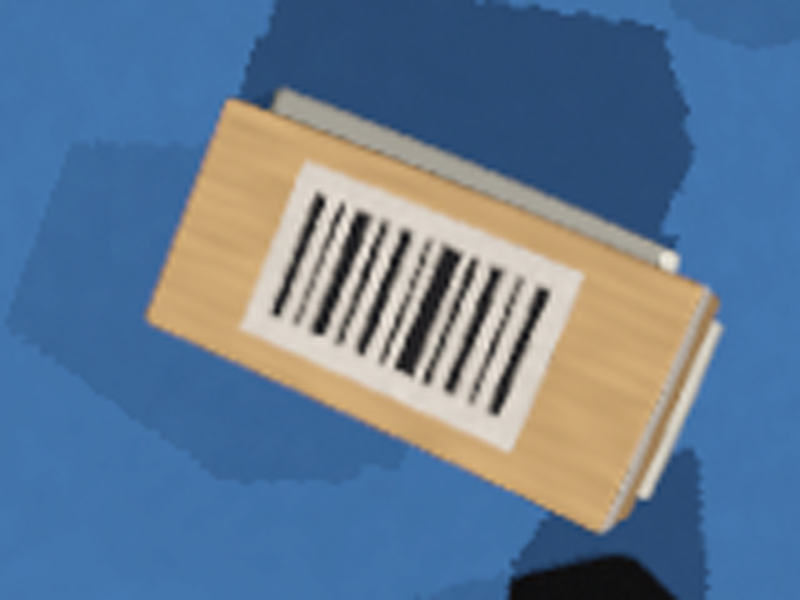

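```bash
cat > fit2.py <<'E'
from fit import *
s2,c2=pickle.load(open("w2.pkl","rb"));P2=wcam(c2,s2);print("cam2",P2[1])
uv2=np.array([(230,98),(712,289),(604,532),(148,320),(306,161),(584,272),(514,453),(241,329)],float)/5+[230,91]-.4
print("--- joint")
for s0 in(.5,-.5):
    for fix in (0,1):
        g=lambda p:np.r_[p[:4],np.sign(s0)*np.pi/6 if fix else p[4]]
        fu=lambda p:np.r_[(proj(c,cart(g(p))[0],P,1)-uv).ravel(),(proj(c2,cart(g(p))[0],P2,1)-uv2).ravel()]
        f=least_squares(fu,[629,-133,104,-.1,s0],loss="soft_l1")
        print(g(f.x).round(3),f.cost.round(2),f.fun[16:].reshape(-1,2).round(1).tolist())
E
python3 fit2.py | sed -n '/joint/,$p'
```

```text
--- joint
[ 6.29802e+02 -1.32454e+02  1.03611e+02 -1.19000e-01  5.17000e-01] 5.05 [[-0.4, -0.2], [-1.1, -0.8], [-0.4, 0.2], [-0.6, 0.5], [0.4, 0.3], [0.7, 0.5], [0.1, -0.2], [0.7, 0.3]]
[ 6.29687e+02 -1.32427e+02  1.03897e+02 -1.19000e-01  5.24000e-01] 5.06 [[-0.3, -0.2], [-1.1, -0.9], [-0.4, 0.3], [-0.5, 0.5], [0.4, 0.3], [0.6, 0.4], [0.1, -0.2], [0.8, 0.3]]
[ 6.29802e+02 -1.32454e+02  1.03611e+02 -1.19000e-01  5.17000e-01] 5.05 [[-0.4, -0.2], [-1.1, -0.8], [-0.4, 0.2], [-0.6, 0.5], [0.4, 0.3], [0.7, 0.5], [0.1, -0.2], [0.7, 0.3]]
[ 6.22798e+02 -1.31182e+02  1.51428e+02 -1.47000e-01 -5.24000e-01] 152.49 [[2.7, -4.3], [-10.4, -3.6], [-10.2, -4.4], [-6.5, 15.0], [5.8, 1.0], [-1.3, 0.1], [-3.4, 0.7], [0.8, 10.9]]
```

```bash
python3 -m handwheel '[[[-30,-46,-30,0,0,0.4,1],[-30,-46,-30,0,0,0.4,1],[-30,-46,-30,0,0,0.4,1],[-31,-46,-30,0,0,0.4,1],[0,0,0,0,0,0,1],[0,0,0,0,0,0,1]]]' 
python3 - <<'E'
from h import *
import pickle
s=sense();c=capture("wrist");pickle.dump((s,c),open("w3.pkl","wb"));print(s["eef_pos"],q2R(s["ee_rot"]).round(3));im=c["image"][:,:,::-1]
cv2.imwrite("pics/w3.png",cv2.resize(im,(800,600),interpolation=cv2.INTER_CUBIC))
P=wcam(c,s)
g=[451.3,-354,4];M=R.from_euler("Z",-1.318).as_matrix()
for X in [(47,-35,92),(47,35,92),(93,35,92),(-74,-15,88),(-74,15,88),(47,15,88),(47,-15,88)]: print(X,(proj(c,g+M@X,P,1)*1.5625).round(0))
E
```

```text
time_s: 3.55
eef_pos: [451.6, -354.4, 174.9]
ee_rot: [0.001, 0.613, 0.79, -0.0]
force: [0.2, 1.1, 0.4]
grip_width: 1.001
grip_force: 0.0
[ 451.57628725 -354.41696675  174.90383737] [[-0.249  0.968  0.002]
 [ 0.968  0.249 -0.002]
 [-0.002  0.001 -1.   ]]
(47, -35, 92) [[329. 400.]]
(47, 35, 92) [[463. 400.]]
(93, 35, 92) [[458. 470.]]
(-74, -15, 88) [[363. 160.]]
(-74, 15, 88) [[428. 160.]]
(47, 15, 88) [[424. 397.]]
(47, -15, 88) [[367. 397.]]
```

View pics/w3.png

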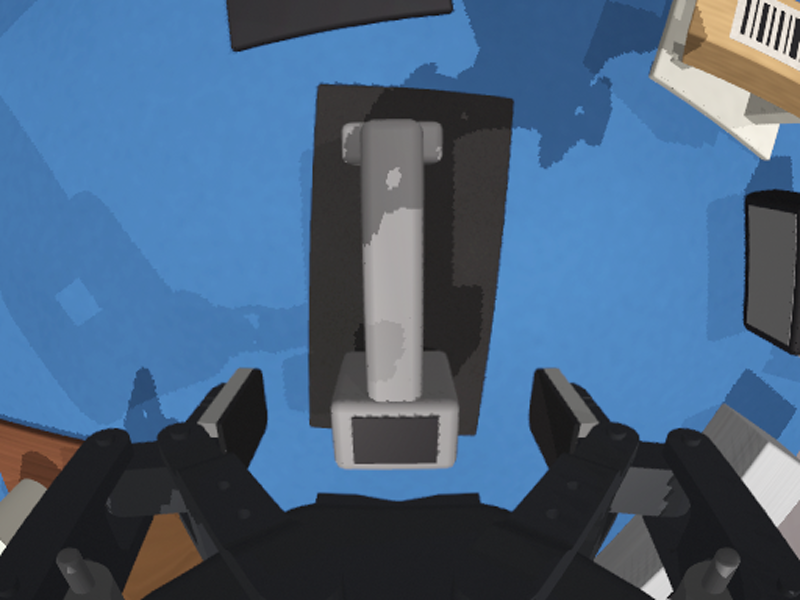

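The reader sits square between the fingers: the bar runs from (393,125) to (395,400), and it matches the projection to about 1 mm. I'll descend and grip.

```bash
python3 -m handwheel '[[[0,0,-40,0,0,0,1],[0,0,-40,0,0,0,1],[0,0,-26,0,0,0,1],[0,0,-2,0,0,0,1],[0,0,0,0,0,0,-1],[0,0,0,0,0,0,-1],[0,0,0,0,0,0,-1],[0,0,0,0,0,0,-1]]]' 110; python3 -m handwheel '[[[0,0,0,0,0,0,-1],[0,0,0,0,0,0,-1],[0,0,0,0,0,0,-1]]]'
```

```text
time_s: 4.6
eef_pos: [451.5, -354.6, 66.0]
ee_rot: [0.001, 0.612, 0.791, -0.0]
force: [-1.4, -0.3, 5.6]
grip_width: 0.337
grip_force: 108.0
time_s: 4.97
eef_pos: [451.5, -354.7, 65.9]
ee_rot: [0.001, 0.612, 0.791, -0.0]
force: [-1.2, -0.7, 5.7]
grip_width: 0.34
grip_force: 108.0
```

```bash
cat > tgt.py <<'E'
from h import *
LAB=np.array([629.7,-132.4,103.8]);psi=-.119
M=R.from_euler("ZY",[psi,-np.pi/6]).as_matrix();ux,uy,n=M.T
MO=np.array([-69.3,0,62.])   # mouth in tool frame: tool x=-xr, y=yr, z=-zr
RT=np.c_[uy,ux,-n]           # tool axes at target
def report(h):
    s=sense();Rt=q2R(s["ee_rot"])
    rv=R.from_matrix(RT@Rt.T).as_rotvec(degrees=True)
    t=LAB+h*n-RT@MO
    m=s["eef_pos"]+Rt@MO
    print("tcp",s["eef_pos"].round(1),"tgt",t.round(1),"shift",(t-s["eef_pos"]).round(2),"rotvec",rv.round(2))
    d=m-LAB;print("mouth in label frame",(M.T@d).round(2),"force",s["force"].round(2),"along n",(s["force"]@n).round(2),"tq",s["wrist_torque"].round(2),"grip",s["grip_force"],"t",s["time_s"],"j",s["joints"].round(2))
if __name__=="__main__": report(float(sys.argv[1]))
E
python3 -m handwheel '[[[0,0,20,0,0,0,-1],[0,0,40,0,0,0,-1],[0,0,40,0,0,0,-1],[0,0,30,0,0,0,-1],[0,0,0,0,0,0,-1]]]'; python3 tgt.py 60
```

```text
time_s: 5.6
eef_pos: [451.7, -354.6, 196.3]
ee_rot: [0.002, 0.612, 0.791, -0.0]
force: [-0.1, -0.6, -4.2]
grip_width: 0.336
grip_force: 109.5
tcp [ 451.7 -354.6  196.3] tgt [577.4 -56.3 209.5] shift [125.65 298.26  13.12] rotvec [  2.17 -30.01 -20.77]
mouth in label frame [ -92.93 -306.46   89.13] force [-0.11 -0.64 -4.17] along n -3.59 tq [ 0.02 -0.07  0.04] grip 109.45125818252563 t 5.6 j [-0.87  0.45  1.41  0.    1.27 -1.12]
```

```bash
python3 -m handwheel '[[[18,42.6,1.9,0.31,-4.29,-2.97,-1],[18,42.6,1.9,0.31,-4.29,-2.97,-1],[18,42.6,1.9,0.31,-4.29,-2.97,-1],[18,42.6,1.9,0.31,-4.29,-2.97,-1],[18,42.6,1.9,0.31,-4.29,-2.97,-1],[18,42.6,1.9,0.31,-4.29,-2.97,-1],[18,42.6,1.9,0.31,-4.29,-2.97,-1],[0,0,0,0,0,0,-1]]]'; python3 -m handwheel '[[[0,0,0,0,0,0,-1],[0,0,0,0,0,0,-1]]]'; python3 tgt.py 15
```

```text
time_s: 6.6
eef_pos: [576.2, -52.8, 205.6]
ee_rot: [0.19, 0.722, 0.643, 0.172]
force: [-0.3, -0.3, -2.9]
grip_width: 0.339
grip_force: 109.5
time_s: 6.85
eef_pos: [577.0, -57.0, 207.7]
ee_rot: [0.192, 0.723, 0.641, 0.172]
force: [-1.0, -0.1, -2.2]
grip_width: 0.335
grip_force: 109.5
tcp [577.  -57.  207.7] tgt [599.7 -59.  170.5] shift [ 22.7   -2.04 -37.18] rotvec [-0.17 -0.13  0.02]
mouth in label frame [-1.4  -0.53 58.45] force [-1.03 -0.06 -2.23] along n -1.42 tq [ 0.03  0.52 -0.08] grip 109.5327615737915 t 6.85 j [-0.35  0.23  1.79  0.2   0.63 -0.36]
```

```bash
python3 -m handwheel '[[[8,-0.7,-12.4,-0.1,-0.1,0,-1],[8,-0.7,-12.4,-0.1,0,0,-1],[6.7,-0.6,-12.4,0,0,0,-1],[0,0,0,0,0,0,-1],[0,0,0,0,0,0,-1],[0,0,0,0,0,0,-1]]]'; python3 tgt.py 15
python3 - <<'E'
from tgt import *
import pickle
s=sense();c=capture("wrist");pickle.dump((s,c),open("w4.pkl","wb"));P=wcam(c,s);im=c["image"][:,:,::-1]
cv2.imwrite("pics/w4.png",cv2.resize(im,(800,600),interpolation=cv2.INTER_CUBIC))
Rt=q2R(s["ee_rot"])
for X in [(47,-35,92),(47,35,92),(93,35,92),(93,-35,92)]:
    pt=s["eef_pos"]+Rt@(MO+[-(X[0]-70),X[1],-X[2]]);print("head",X,(proj(c,pt,P,1)*1.5625).round(1))
for a,b in[(-60,29),(60,29),(60,-29),(-60,-29),(-35,21),(35,21)]: print("face",a,b,(proj(c,LAB+M@[a,b,0],P,1)*1.5625).round(1))
E
```

```text
time_s: 7.6
eef_pos: [600.1, -58.0, 171.8]
ee_rot: [0.194, 0.722, 0.641, 0.172]
force: [-1.0, -0.0, -4.0]
grip_width: 0.334
grip_force: 109.4
tcp [600.1 -58.  171.8] tgt [599.7 -59.  170.5] shift [-0.37 -0.99 -1.27] rotvec [ 0.06  0.1  -0.06]
mouth in label frame [ 1.06  1.01 15.99] force [-1.04 -0.03 -4.04] along n -2.98 tq [0.08 0.46 0.01] grip 109.39264297485352 t 7.6 j [-0.34  0.32  1.77  0.21  0.54 -0.37]
head (47, -35, 92) [[288.4 553.9]]
head (47, 35, 92) [[503.3 554.1]]
head (93, 35, 92) [[486.9 629. ]]
head (93, -35, 92) [[305.4 628.8]]
face -60 29 [[280.1 391.8]]
face 60 29 [[508.8 392. ]]
face 60 -29 [[498.1 479.2]]
face -60 -29 [[291.2 479. ]]
face -35 21 [[327.7 406.5]]
face 35 21 [[461.1 406.6]]
```

View pics/w4.png

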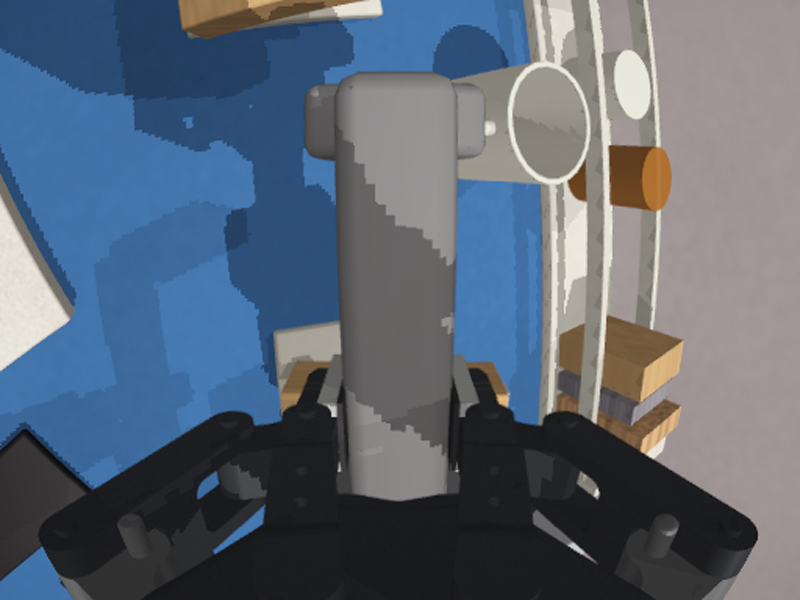

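The head is hidden behind the gripper, so I'll check the reader in hand by its foot (bar top corners near (340,75) and (452,75)). The carton's side is at (283–508, 362–392).

```bash
python3 - <<'E'
from tgt import *
import pickle
s,c=pickle.load(open("w4.pkl","rb"));P=wcam(c,s);Rt=q2R(s["ee_rot"])
for a,b,z in[(-60,29,-45),(60,29,-45)]: print("bottom",(proj(c,LAB+M@[a,b,z],P,1)*1.5625).round(1))
for X in [(-96,-15,88),(-96,15,88),(-74,-15,88),(-74,15,88),(-96,-26,70),(-96,26,70),(-74,26,70)]:
    row=[]
    for dp in(-2,0,2):
        g=np.array([-0.7,0,-13.])  # grip in tool frame approx
        v=MO+[-(X[0]-70),X[1],-X[2]]
        v=g+R.from_euler("Y",dp,degrees=True).as_matrix()@(v-g)
        row.append((proj(c,s["eef_pos"]+Rt@v,P,1)*1.5625).round(0)[0].tolist())
    print(X,row)
top=capture("top");side=capture("side")
pickle.dump((top,side),open("ts.pkl","wb"))
a=cv2.resize(top["image"][120:220,240:345,::-1],None,fx=4,fy=4,interpolation=cv2.INTER_CUBIC)
b=cv2.resize(side["image"][150:260,220:315,::-1],None,fx=4,fy=4,interpolation=cv2.INTER_CUBIC)
o=np.zeros((440,800,3),np.uint8);o[:400,:420]=a;o[:440,420:800]=b;cv2.imwrite("pics/ts.png",o)
for nm,cc,off,o0 in(("top",top,(240,120),0),("side",side,(220,150),420)):
    for X in [(-60,29,0),(60,29,0),(60,-29,0),(-60,-29,0)]: print(nm,"face",X,((proj(cc,LAB+M@X,fcam(cc),0)-off)*4+[o0,0]).round(0))
    for X in [(47,-35,92),(47,35,92),(93,35,92),(93,-35,92),(93,-35,0),(93,35,0),(47,-35,0)]:
        pt=s["eef_pos"]+Rt@(MO+[-(X[0]-70),X[1],-X[2]]);print(nm,"head",X,((proj(cc,pt,fcam(cc),0)-off)*4+[o0,0]).round(0))
E
```

```text
bottom [[296.8 358.4]]
bottom [[492.7 358.5]]
(-96, -15, 88) [[333.0, 62.0], [331.0, 61.0], [328.0, 59.0]]
(-96, 15, 88) [[457.0, 62.0], [459.0, 60.0], [461.0, 59.0]]
(-74, -15, 88) [[332.0, 150.0], [331.0, 151.0], [329.0, 153.0]]
(-74, 15, 88) [[458.0, 150.0], [459.0, 151.0], [461.0, 153.0]]
(-96, -26, 70) [[302.0, 80.0], [300.0, 77.0], [297.0, 75.0]]
(-96, 26, 70) [[488.0, 80.0], [491.0, 77.0], [493.0, 74.0]]
(-74, 26, 70) [[489.0, 156.0], [490.0, 155.0], [492.0, 154.0]]
top face (-60, 29, 0) [[173. 318.]]
top face (60, 29, 0) [[193. 171.]]
top face (60, -29, 0) [[274. 180.]]
top face (-60, -29, 0) [[250. 327.]]
top head (47, -35, 92) [[183. 358.]]
top head (47, 35, 92) [[196. 268.]]
top head (93, 35, 92) [[264. 276.]]
top head (93, -35, 92) [[249. 366.]]
top head (93, -35, 0) [[246. 305.]]
top head (93, 35, 0) [[260. 218.]]
top head (47, -35, 0) [[184. 297.]]
side face (-60, 29, 0) [[510. 244.]]
side face (60, 29, 0) [[652. 178.]]
side face (60, -29, 0) [[659. 230.]]
side face (-60, -29, 0) [[512. 297.]]
side head (47, -35, 92) [[464. 136.]]
side head (47, 35, 92) [[549.  94.]]
side head (93, 35, 92) [[552. 134.]]
side head (93, -35, 92) [[464. 177.]]
side head (93, -35, 0) [[532. 262.]]
side head (93, 35, 0) [[618. 223.]]
side head (47, -35, 0) [[530. 221.]]
```

View pics/ts.png

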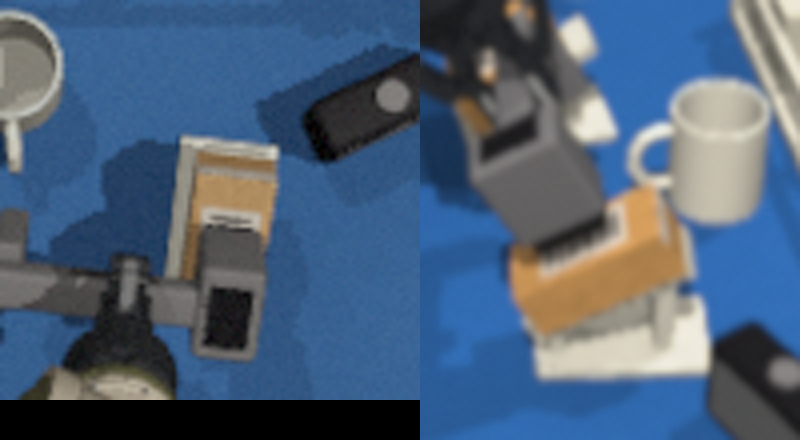

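```bash
python3 -m handwheel '[[[2,-0.8,-5,0,0.1,0,-1],[2,-0.3,-5,0,0,0,-1],[0,0,0,0,0,0,-1],[0,0,0,0,0,0,-1]]]'; python3 tgt.py 0;  python3 -m handwheel '[[[1,-0.1,-1.7,0,0,0,-1],[0,0,0,0,0,0,-1],[0,0,0,0,0,0,-1]]]'; python3 tgt.py 0
```

```text
time_s: 8.25
eef_pos: [604.0, -59.1, 161.2]
ee_rot: [0.193, 0.722, 0.642, 0.171]
force: [0.1, -0.3, -3.3]
grip_width: 0.332
grip_force: 109.4
tcp [604.  -59.1 161.2] tgt [607.1 -59.9 157.5] shift [ 3.13 -0.79 -3.68] rotvec [ 0.04 -0.05 -0.06]
mouth in label frame [-0.89  0.4   4.81] force [ 0.1  -0.33 -3.26] along n -2.89 tq [0.04 0.54 0.02] grip 109.41209077835083 t 8.25 j [-0.33  0.35  1.77  0.21  0.53 -0.38]
time_s: 8.62
eef_pos: [605.0, -59.2, 159.6]
ee_rot: [0.194, 0.722, 0.642, 0.171]
force: [0.4, 0.4, -3.1]
grip_width: 0.335
grip_force: 109.4
tcp [605.  -59.2 159.6] tgt [607.1 -59.9 157.5] shift [ 2.17 -0.69 -2.06] rotvec [ 0.05 -0.04 -0.06]
mouth in label frame [-0.85  0.41  2.92] force [ 0.41  0.39 -3.09] along n -2.85 tq [ 0.11  0.54 -0.07] grip 109.41272377967834 t 8.625 j [-0.33  0.35  1.77  0.22  0.52 -0.38]
```

```bash
for i in 1; do :; done; python3 -m handwheel '[[[0.8,-0.2,-0.7,0,0,0,-1],[0,0,0,0,0,0,-1]]]'; python3 tgt.py 0;  python3 -m handwheel '[[[0.5,-0.1,-0.9,0,0,0,-1],[0,0,0,0,0,0,-1]]]'; python3 tgt.py 0; python3 -m handwheel '[[[0.5,-0.1,-0.9,0,0,0,-1],[0,0,0,0,0,0,-1]]]'; python3 tgt.py 0
```

```text
time_s: 8.88
eef_pos: [605.8, -59.4, 158.8]
ee_rot: [0.193, 0.722, 0.642, 0.171]
force: [0.2, -0.3, -3.2]
grip_width: 0.335
grip_force: 109.4
tcp [605.8 -59.4 158.8] tgt [607.1 -59.9 157.5] shift [ 1.33 -0.47 -1.26] rotvec [ 0.04 -0.05 -0.05]
mouth in label frame [-0.53  0.3   1.8 ] force [ 0.21 -0.28 -3.15] along n -2.85 tq [0.02 0.51 0.08] grip 109.41240549087524 t 8.875 j [-0.33  0.35  1.76  0.22  0.52 -0.38]
time_s: 9.12
eef_pos: [606.3, -59.4, 158.0]
ee_rot: [0.194, 0.722, 0.642, 0.171]
force: [-2.4, 2.0, -0.7]
grip_width: 0.333
grip_force: 109.8
tcp [606.3 -59.4 158. ] tgt [607.1 -59.9 157.5] shift [ 0.83 -0.49 -0.55] rotvec [ 0.04 -0.04 -0.06]
mouth in label frame [-0.43  0.38  0.93] force [-2.39  1.98 -0.68] along n 0.72 tq [ 0.12  0.58 -0.02] grip 109.82182145118713 t 9.125 j [-0.33  0.36  1.76  0.22  0.52 -0.38]
time_s: 9.38
eef_pos: [606.8, -59.5, 157.1]
ee_rot: [0.194, 0.722, 0.642, 0.171]
force: [-2.4, 3.2, 0.5]
grip_width: 0.337
grip_force: 110.2
tcp [606.8 -59.5 157.1] tgt [607.1 -59.9 157.5] shift [ 0.33 -0.44  0.35] rotvec [ 0.04 -0.04 -0.07]
mouth in label frame [-0.44  0.39 -0.11] force [-2.4   3.22  0.5 ] along n 1.82 tq [0.23 0.57 0.07] grip 110.18896222114563 t 9.375 j [-0.33  0.36  1.76  0.22  0.52 -0.38]
```

```bash
python3 -m handwheel '[[[0.2,0.3,-0.3,0,0,0,-1],[0,0,0,0,0,0,-1],[0,0,0,0,0,0,-1],[0,0,0,0,0,0,-1]]]'; python3 tgt.py 0; python3 -m handwheel '[[[0,0,0,0,0,0,-1],[0,0,0,0,0,0,-1],[0,0,0,0,0,0,-1],[0,0,0,0,0,0,-1],[0,0,0,0,0,0,-1],[0,0,0,0,0,0,-1],[0,0,0,0,0,0,-1],[0,0,0,0,0,0,-1]]]'; python3 tgt.py 0
python3 - <<'E'
from tgt import *
import pickle
t,sd=pickle.load(open("ts.pkl","rb"));side=capture("side");w=capture("wrist")
a=cv2.resize(side["image"][170:250,230:310,::-1],None,fx=5,fy=5,interpolation=cv2.INTER_CUBIC)
cw=cv2.resize(w["image"][:,:,::-1][200:270,150:350],None,fx=2,fy=2)
o=np.zeros((400,800,3),np.uint8);o[:400,:400]=a;o[:140,400:800]=cw;cv2.imwrite("pics/press.png",o)
E
```

```text
time_s: 9.88
eef_pos: [607.0, -59.3, 156.8]
ee_rot: [0.194, 0.722, 0.642, 0.171]
force: [-4.0, 2.7, 0.8]
grip_width: 0.336
grip_force: 110.2
tcp [607.  -59.3 156.8] tgt [607.1 -59.9 157.5] shift [ 0.14 -0.57  0.72] rotvec [ 0.05 -0.04 -0.06]
mouth in label frame [-0.48  0.53 -0.5 ] force [-3.97  2.71  0.84] along n 2.86 tq [0.09 0.5  0.03] grip 110.17057299613953 t 9.875 j [-0.33  0.36  1.76  0.22  0.52 -0.38]
time_s: 10.88
eef_pos: [607.0, -59.4, 156.8]
ee_rot: [0.194, 0.722, 0.642, 0.171]
force: [-1.9, 2.3, 1.0]
grip_width: 0.34
grip_force: 110.3
tcp [607.  -59.4 156.8] tgt [607.1 -59.9 157.5] shift [ 0.11 -0.55  0.72] rotvec [ 0.05 -0.04 -0.06]
mouth in label frame [-0.46  0.52 -0.51] force [-1.93  2.25  0.97] along n 1.93 tq [0.06 0.42 0.04] grip 110.29847145080566 t 10.875 j [-0.33  0.36  1.76  0.22  0.52 -0.38]
```

View pics/press.png

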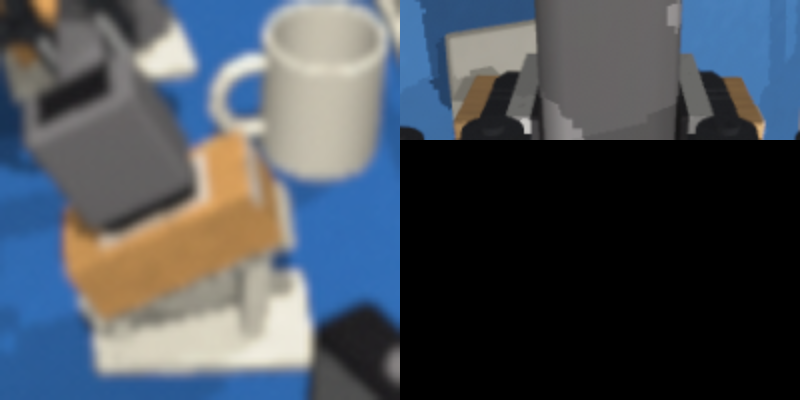

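The view shows the mouth (from (110,232) to (195,190)) flat in the middle of the label, with equal label margins at both ends. I'll hold a little longer, slightly firmer, then back off along the normal.

```bash
python3 -m handwheel '[[[0.2,0,-0.3,0,0,0,-1],[0,0,0,0,0,0,-1],[0,0,0,0,0,0,-1],[0,0,0,0,0,0,-1],[0,0,0,0,0,0,-1],[0,0,0,0,0,0,-1],[0,0,0,0,0,0,-1],[0,0,0,0,0,0,-1]]]'; python3 tgt.py 0|tail -1;python3 -m handwheel '[[[0,0,0,0,0,0,-1],[0,0,0,0,0,0,-1],[0,0,0,0,0,0,-1],[0,0,0,0,0,0,-1],[0,0,0,0,0,0,-1],[0,0,0,0,0,0,-1]]]'; python3 tgt.py 0|tail -1
python3 -m handwheel '[[[-1,0.1,1.7,0,0,0,-1],[-2.5,0.3,4.3,0,0,0,-1],[-10,1.2,17.3,0,0,0,-1],[-15,1.8,26,0,0,0,-1],[0,0,15,0,0,0,-1]]]'; python3 tgt.py 50
```

```text
time_s: 11.98
eef_pos: [607.2, -59.3, 156.4]
ee_rot: [0.194, 0.722, 0.642, 0.171]
force: [-3.0, 2.4, 1.9]
grip_width: 0.333
grip_force: 110.4
mouth in label frame [-0.49  0.57 -0.89] force [-2.96  2.38  1.86] along n 3.22 tq [0.13 0.42 0.04] grip 110.4013180732727 t 11.975 j [-0.33  0.36  1.76  0.22  0.52 -0.38]
time_s: 12.72
eef_pos: [607.2, -59.3, 156.4]
ee_rot: [0.194, 0.722, 0.642, 0.171]
force: [-3.7, 2.5, 2.7]
grip_width: 0.339
grip_force: 110.4
mouth in label frame [-0.48  0.57 -0.9 ] force [-3.74  2.54  2.67] along n 4.31 tq [0.12 0.43 0.04] grip 110.39501667022705 t 12.725 j [-0.33  0.36  1.76  0.22  0.52 -0.38]
time_s: 13.35
eef_pos: [578.0, -55.9, 221.8]
ee_rot: [0.194, 0.722, 0.642, 0.171]
force: [0.5, 0.6, -2.9]
grip_width: 0.337
grip_force: 109.6
tcp [578.  -55.9 221.8] tgt [582.3 -56.9 200.8] shift [  4.35  -0.99 -20.97] rotvec [ 0.06 -0.03 -0.04]
mouth in label frame [ 6.69  0.43 70.42] force [ 0.46  0.56 -2.93] along n -2.73 tq [ 0.07  0.53 -0.06] grip 109.63293671607971 t 13.35 j [-0.35  0.21  1.77  0.19  0.66 -0.35]
```

```bash
python3 -m handwheel '[[[-18,-42.7,-2,-0.31,4.29,2.97,-1],[-18,-42.7,-2,-0.31,4.29,2.97,-1],[-18,-42.7,-2,-0.31,4.29,2.97,-1],[-18,-42.7,-2,-0.31,4.29,2.97,-1],[-18,-42.7,-2,-0.31,4.29,2.97,-1],[-18,-42.7,-2,-0.31,4.29,2.97,-1],[-18,-42.7,-2,-0.31,4.29,2.97,-1],[0,0,0,0,0,0,-1]]]'; python3 -m handwheel '[[[0,0,0,0,0,0,-1],[0,0,0,0,0,0,-1]]]'
python3 - <<'E'
from h import *
s=sense();Rt=q2R(s["ee_rot"]);T=R.from_quat([.612,.791,0,0.001]).as_matrix()
print(s["eef_pos"],np.array([451.5,-354.7,66])-s["eef_pos"],R.from_matrix(T@Rt.T).as_rotvec(degrees=True))
E
```

```text
time_s: 14.35
eef_pos: [451.7, -357.2, 205.9]
ee_rot: [0.001, 0.613, 0.79, -0.001]
force: [1.0, 0.9, -3.5]
grip_width: 0.334
grip_force: 109.6
time_s: 14.6
eef_pos: [452.9, -354.0, 206.9]
ee_rot: [0.001, 0.611, 0.791, -0.001]
force: [-0.1, 0.6, -3.0]
grip_width: 0.336
grip_force: 109.6
[ 452.94639667 -353.98627529  206.89749625] [  -1.44639667   -0.71372471 -140.89749625] [ 0.08817072 -0.00120537 -0.0770867 ]
```

```bash
python3 -m handwheel '[[[-0.7,-0.4,-40,0,0,0,-1],[-0.7,-0.3,-40,0,0,0,-1],[0,0,-40,0,0,0,-1],[0,0,-15,0,0,0,-1],[0,0,-3,0,0,0,-1],[0,0,0,0,0,0,-1]]]'; python3 -m handwheel '[[[0,0,-1.5,0,0,0,-1],[0,0,0,0,0,0,-1]]]'; python3 -m handwheel '[[[0,0,-1,0,0,0,-1],[0,0,0,0,0,0,-1]]]'
```

```text
time_s: 15.35
eef_pos: [451.9, -356.0, 70.1]
ee_rot: [0.002, 0.612, 0.791, -0.001]
force: [0.2, -0.3, -2.4]
grip_width: 0.336
grip_force: 109.5
time_s: 15.6
eef_pos: [451.4, -355.7, 67.8]
ee_rot: [0.002, 0.612, 0.791, -0.001]
force: [0.5, -0.3, -3.9]
grip_width: 0.339
grip_force: 109.5
time_s: 15.85
eef_pos: [451.4, -355.6, 66.4]
ee_rot: [0.001, 0.612, 0.791, -0.001]
force: [-0.9, -0.1, -2.8]
grip_width: 0.336
grip_force: 110.0
```

```bash
python3 -m handwheel '[[[0,0,-0.6,0,0,0,-1],[0,0,0,0,0,0,-1]]]'; python3 -m handwheel '[[[0,0,-0.4,0,0,0,-1],[0,0,0,0,0,0,-1]]]';  python3 -m handwheel '[[[0,0,0,0,0,0,0.1],[0,0,0,0,0,0,0.4],[0,0,0,0,0,0,1],[0,0,0,0,0,0,1],[0,0,0,0,0,0,1]]]'
```

```text
time_s: 16.1
eef_pos: [451.4, -355.8, 66.2]
ee_rot: [0.002, 0.612, 0.791, -0.001]
force: [-1.0, 0.1, 3.4]
grip_width: 0.337
grip_force: 110.6
time_s: 16.35
eef_pos: [451.4, -356.0, 66.0]
ee_rot: [0.002, 0.612, 0.791, -0.001]
force: [-2.2, 0.3, 6.5]
grip_width: 0.332
grip_force: 111.0
time_s: 16.98
eef_pos: [451.3, -355.5, 65.2]
ee_rot: [0.001, 0.612, 0.791, -0.001]
force: [-0.6, 0.0, -0.0]
grip_width: 1.0
grip_force: 0.0
```

```bash
python3 -m handwheel '[[[0,0,40,0,0,0,1],[0,0,50,0,0,0,1],[0,0,50,0,0,0,1],[0,0,20,0,0,0,1],[0,0,0,0,0,0,1]]]'
cat > ct.py <<'E'
from tgt import *
RG=np.c_[-ux,uy,-n]
print("det",np.linalg.det(RG).round(2))
s=sense();Rt=q2R(s["ee_rot"]);h=float(sys.argv[1])
t=LAB+(h-30.5)*n
print("tcp",s["eef_pos"].round(1),"shift",(t-s["eef_pos"]).round(2),"rotvec",R.from_matrix(RG@Rt.T).as_rotvec(degrees=True).round(2),"in label frame",(M.T@(s["eef_pos"]-LAB)).round(1),"j",s["joints"].round(2),s["force"].round(1))
E
python3 ct.py 100
python3 - <<'E'
from tgt import *
import pickle
w=capture("wrist");s=sense();t=capture("top")
o=np.zeros((384,800,3),np.uint8);o[:]=cv2.resize(np.hstack([w["image"],t["image"]])[:,:,::-1],(800,300)).repeat(1,0)[:384] if 0 else 0
o[:300,:400]=cv2.resize(w["image"][:,:,::-1],(400,300));o[:384,400:]=cv2.resize(t["image"][120:275,260:420,::-1],(400,384),interpolation=cv2.INTER_CUBIC)
cv2.imwrite("pics/back.png",o)
P=fcam(t);print([((proj(t,LAB+M@X,P,0)[0]-[260,120])*[2.5,2.477]+[400,0]).round(0).tolist() for X in [(-60,29,0),(60,29,0),(60,-29,0),(-60,-29,0)]])
E
```

```text
time_s: 17.6
eef_pos: [451.6, -355.9, 226.4]
ee_rot: [0.003, 0.612, 0.791, -0.001]
force: [-0.0, 0.1, -0.8]
grip_width: 1.004
grip_force: 0.0
det 1.0
tcp [ 451.6 -355.9  226.4] shift [143.61 227.58 -62.4 ] rotvec [-20.79 -23.66  66.96] in label frame [ -68.9 -243.   181.3] j [-0.87  0.43  1.37 -0.    1.34 -1.12] [-0.   0.1 -0.8]
[[458.0, 197.0], [471.0, 106.0], [521.0, 111.0], [506.0, 202.0]]
```

View pics/back.png

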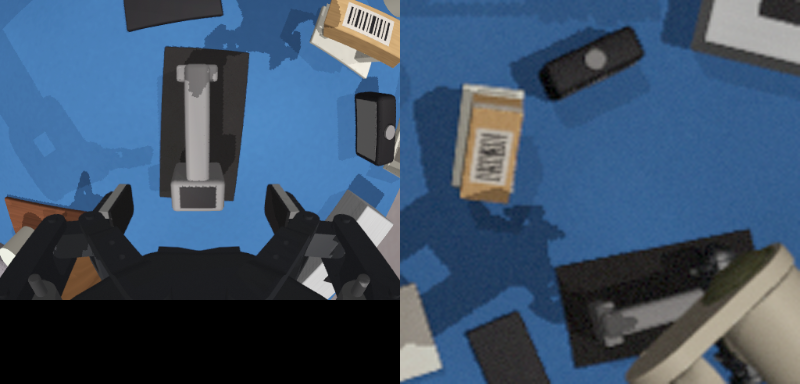

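The reader stands upright on its mat as before, and the carton has not moved (corners match the projection within a pixel). Next I'll go to the carton.

```bash
python3 -m handwheel '[[[18,28.4,-7.8,-2.6,-2.96,8.37,1],[18,28.4,-7.8,-2.6,-2.96,8.37,1],[18,28.4,-7.8,-2.6,-2.96,8.37,1],[18,28.4,-7.8,-2.6,-2.96,8.37,1],[18,28.4,-7.8,-2.6,-2.96,8.37,1],[18,28.4,-7.8,-2.6,-2.96,8.37,1],[18,28.4,-7.8,-2.6,-2.96,8.37,1],[18,28.4,-7.8,-2.6,-2.96,8.37,1]]]'; python3 -m handwheel '[[[0,0,0,0,0,0,1],[0,0,0,0,0,0,1]]]'; python3 ct.py 60
```

```text
time_s: 18.7
eef_pos: [595.0, -127.0, 160.9]
ee_rot: [0.257, 0.055, 0.965, -0.016]
force: [0.0, 0.1, -0.2]
grip_width: 1.005
grip_force: 0.0
time_s: 18.95
eef_pos: [594.9, -128.9, 162.4]
ee_rot: [0.257, 0.059, 0.965, -0.016]
force: [-0.3, 0.4, 0.6]
grip_width: 1.003
grip_force: 0.0
det 1.0
tcp [ 594.9 -128.9  162.4] shift [ 20.11  -1.75 -33.05] rotvec [-0.01 -0.21  0.18] in label frame [-1.  -0.7 68.2] j [-0.48  0.35  1.76  0.33  0.57 -2.16] [-0.3  0.4  0.6]
```

```bash
python3 -m handwheel '[[[15,-1.4,-25,0,-0.2,0.2,1],[15,-1.4,-25,0,0,0,1],[12,-1.4,-20,0,0,0,1],[5,-0.5,-9,0,0,0,1],[0,0,0,0,0,0,1],[0,0,0,0,0,0,1]]]'; python3 ct.py 0
```

```text
time_s: 19.7
eef_pos: [642.3, -133.4, 84.8]
ee_rot: [0.26, 0.056, 0.964, -0.016]
force: [-0.2, -0.0, -0.6]
grip_width: 0.999
grip_force: 0.0
det 1.0
tcp [ 642.3 -133.4   84.8] shift [ 2.52 -0.82 -7.43] rotvec [ 0.07  0.13 -0.13] in label frame [  1.5   0.5 -22.8] j [-0.45  0.55  1.68  0.39  0.43 -2.22] [-0.2 -0.  -0.6]
```

```bash
python3 -m handwheel '[[[2.5,-0.9,-6.5,0,0,0,1],[0,0,0,0,0,0,1],[0,0,0,0,0,0,-1],[0,0,0,0,0,0,-1],[0,0,0,0,0,0,-1],[0,0,0,0,0,0,-1],[0,0,0,0,0,0,-1]]]' 40; python3 ct.py 0;python3 -m handwheel '[[[-5,0.6,8.7,0,0,0,-1],[-10,1.2,17.3,0,0,0,-1],[-15,1.8,26,0,0,0,-1],[-15,1.8,40,0,0,0,-1],[-15,1.8,40,0,0,0,-1],[0,0,0,0,0,0,-1]]]'; python3 ct.py 0
```

```text
time_s: 20.58
eef_pos: [644.8, -134.0, 77.7]
ee_rot: [0.259, 0.056, 0.964, -0.015]
force: [-4.8, -0.1, 5.9]
grip_width: 0.675
grip_force: 43.5
det 1.0
tcp [ 644.8 -134.    77.7] shift [ 0.02 -0.26 -0.32] rotvec [ 0.06  0.09 -0.17] in label frame [  0.1   0.3 -30.2] j [-0.44  0.57  1.68  0.4   0.42 -2.23] [-4.8 -0.1  5.9]
time_s: 21.32
eef_pos: [584.8, -126.9, 212.6]
ee_rot: [0.261, 0.056, 0.964, -0.016]
force: [0.7, 0.1, -1.4]
grip_width: 0.673
grip_force: 45.0
det 1.0
tcp [ 584.8 -126.9  212.6] shift [  60.02   -7.27 -135.24] rotvec [ 0.19  0.32 -0.16] in label frame [1.530e+01 1.000e-01 1.168e+02] j [-0.49  0.26  1.73  0.3   0.67 -2.13] [ 0.7  0.1 -1.4]
```

```bash
python3 - <<'E'
from h import *
s=sense();Rt=q2R(s["ee_rot"]);a=np.radians(101)
T=np.c_[[-np.sin(a),np.cos(a),0],[np.cos(a),np.sin(a),0],[0,0,-1]]
T2=np.c_[[np.sin(a),-np.cos(a),0],[-np.cos(a),-np.sin(a),0],[0,0,-1]]
for X in(T,T2): print(R.from_matrix(X@Rt.T).as_rotvec(degrees=True)/10, np.linalg.det(X))
E
```

```text
[-0.10078221  3.04423519  1.72038106] 1.0
[  4.31065342   0.14270815 -15.71901599] 1.0
```

```bash
python3 -m handwheel '[[[-22,50,8,-0.1,3.04,1.72,-1],[-22,50,8,-0.1,3.04,1.72,-1],[-22,50,8,-0.1,3.04,1.72,-1],[-22,50,8,-0.1,3.04,1.72,-1],[-22,50,8,-0.1,3.04,1.72,-1],[8,52,0,-0.1,3.04,1.72,-1],[8,52,0,-0.1,3.04,1.72,-1]]]'; python3 -m handwheel '[[[8,52,0,-0.1,3.04,1.72,-1],[8,52,0,-0.1,3.04,1.72,-1],[8,52,0,-0.1,3.04,1.72,-1],[0,0,0,0,0,0,-1],[0,0,0,0,0,0,-1],[0,0,0,0,0,0,-1]]]'
python3 - <<'E'
from h import *
import pickle
s=sense();w=capture("wrist");t=capture("top");print(s["joints"].round(2))
o=np.zeros((384,800,3),np.uint8)
o[:300,:400]=cv2.resize(w["image"][:,:,::-1],(400,300));o[:384,400:]=cv2.resize(t["image"][120:275,60:220,::-1],(400,384),interpolation=cv2.INTER_CUBIC)
cv2.imwrite("pics/bask.png",o)
P=wcam(w,s)
B=R.from_euler("Z",.19).as_matrix()
print([(proj(w,[515,385,0]+B@X,P,1)[0]*.78125).round(0).tolist() for X in [(-120,90,90),(120,90,90),(120,-90,90),(-120,-90,90)]])
E
```

```text
time_s: 22.2
eef_pos: [490.3, 229.0, 248.5]
ee_rot: [0.076, -0.051, 0.996, -0.004]
force: [1.1, -0.5, -0.8]
grip_width: 0.674
grip_force: 44.8
time_s: 22.95
eef_pos: [514.7, 382.3, 249.6]
ee_rot: [-0.002, -0.095, 0.995, 0.001]
force: [0.9, -0.5, -0.2]
grip_width: 0.671
grip_force: 44.8
[ 0.46  0.57  1.08  0.    1.49 -1.31]
[[269.0, 49.0], [259.0, 216.0], [140.0, 217.0], [129.0, 49.0]]
```

View pics/bask.png

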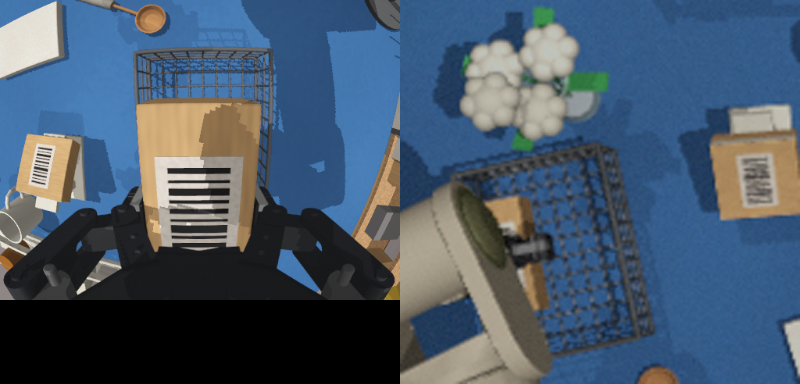

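The carton hangs aligned over the basket. The rim (135–273, 50) sits about 6 mm to the +y side, so I'll shift that way, lower and release.

```bash
python3 -m handwheel '[[[0,4,-45,0,0,0,-1],[0,4,-45,0,0,0,-1],[0,0,-45,0,0,0,-1],[0,0,-45,0,0,0,-1],[0,0,-25,0,0,0,-1],[0,0,-3,0,0,0,-1],[0,0,0,0,0,0,-1],[0,0,0,0,0,0,-1]]]'; python3 -m handwheel '[[[0,0,0,0,0,0,0.6],[0,0,0,0,0,0,0.8],[0,0,0,0,0,0,0.8],[0,0,0,0,0,0,0.8],[0,0,0,0,0,0,0.8],[0,0,0,0,0,0,0.8]]]'
```

```text
time_s: 24.05
eef_pos: [515.5, 391.5, 43.0]
ee_rot: [-0.001, -0.095, 0.995, 0.001]
force: [-0.0, 0.3, -1.0]
grip_width: 0.675
grip_force: 44.8
time_s: 24.8
eef_pos: [514.8, 391.3, 41.3]
ee_rot: [-0.002, -0.095, 0.995, 0.001]
force: [-0.1, 0.1, -0.2]
grip_width: 0.904
grip_force: 0.0
```

```bash
python3 -m handwheel '[[[0,0,45,0,0,0,1],[0,0,50,0,0,0,1],[0,0,50,0,0,0,1],[0,0,50,0,0,0,1],[-30,-30,30,0,0,0,1],[-40,-40,0,0,0,0,1],[0,0,0,0,0,0,1],[0,0,0,0,0,0,1]]]'; python3 - <<'E'
from h import *
s=sense();w=capture("wrist");P=wcam(w,s);t=capture("top")
def blobs(im,mask,n):
    k,l,st,c=cv2.connectedComponentsWithStats(mask.astype(np.uint8));return [(c[i].round(0),st[i,4]) for i in np.argsort(-st[1:,4])[:n]+1]
hs=cv2.cvtColor(w["image"],cv2.COLOR_RGB2HSV);m=(hs[...,0]>8)&(hs[...,0]<25)&(hs[...,1]>70)&(hs[...,2]>70)
m=cv2.morphologyEx(m.astype(np.uint8),cv2.MORPH_CLOSE,np.ones((7,7)))
for c,a in blobs(w,m,5): print("wrist",c,a,onz(w,c,40,P,1).round(0))
hs=cv2.cvtColor(t["image"],cv2.COLOR_RGB2HSV);m=(hs[...,0]>8)&(hs[...,0]<25)&(hs[...,1]>70)&(hs[...,2]>70);m[:110]=0
for c,a in blobs(t,m,6): print("top",c,a,onz(t,c,60,fcam(t),0).round(0))
E
```

```text
time_s: 25.8
eef_pos: [445.4, 321.6, 266.9]
ee_rot: [-0.001, -0.095, 0.995, 0.001]
force: [0.3, 0.1, 0.2]
grip_width: 1.002
grip_force: 0.0
wrist [296. 217.] 2513 [503. 390.  40.]
wrist [101. 246.] 1853 [605. 121.  40.]
wrist [496. 252.] 1548 [509. 784.  40.]
wrist [226.  82.] 1320 [351. 271.  40.]
wrist [508. 342.] 190 [ 745. 1030.   40.]
top [482. 316.] 3100 [ 232. -688.   60.]
top [203. 191.] 711 [609. 143.  60.]
top [124. 220.] 456 [523. 380.  60.]
top [165. 276.] 226 [355. 256.  60.]
top [201. 174.] 74 [660. 149.  60.]
top [466. 303.] 8 [ 270. -641.   60.]
```

The carton-coloured blob is at the basket's centre, (503–523, 380–390), and none is left at the carton's stand. The tea box is where it was, and the gripper is open, clear and touching nothing, so I'm handing in.

```bash
python3 -c "
from rig import *
print(finish_job())"
```

```text
the job is handed in; nothing more can be done
None
```

The job is handed in at about 26 s of robot time: the reader was pressed on the label at roughly 5–7 N for over 3 s and is back on its mat, and the carton is in the basket; I viewed 11 pictures against the limit of 10, and confirmed the carton's drop only by colour detection.

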